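# Lock the jamb block and hold the hinge leaf in line for its pin

### The job

Swing the steel keeper bar fully shut over the wooden jamb block until it clicks into its detent, then take the loose hinge leaf that has one middle knuckle out of its rack and lower that knuckle into the gap between the jamb block's two knuckles so that all the holes line up for the pin. Finish while still holding the leaf there in the gripper, steady and carried by the gripper alone, not resting on or pressing against the jamb block; the keeper stays shut, the block stays in its pocket, and the other leaf and everything else on the bench are left where they are.

Things in the scene. Friction and masses are not known exactly. Their poses are not given: they have to be found in the camera images.
- jamb_eye (a point): Centre of the gap between the jamb block's two knuckles, on their hole axis: where the loose leaf's knuckle belongs. Knuckles: steel tubes 22 mm outside, 12 mm hole, 20 mm long, gap 26 mm. Axes: y along the holes, z up, x away from the robot side. 80 mm above the bench, 18 mm above the block; the gap is open above and clear for 18 mm below the axis.
- jamb_block: Light wooden block 62 (x) x 90 (y) x 50 mm with a steel leaf on its +x face carrying the two knuckles above its top. Origin: centre of its underside, 12 mm above the bench; axes as jamb_eye, which is at (35, 0, 68) mm. Stands loose in the fixture's 12 mm deep pocket, 1.5 mm play all round. 0.4 to 0.75 kg.
- fixture: Plywood fixture fixed to the bench, 170 (x) x 190 (y) x 12 mm; origin under its centre, z up. Carries the jamb block (its origin 10 mm toward -x), the keeper's pivot post at +y and, at -y, a steel catch with spring ball and stop. It and the two racks stand left, middle and right in any order, with some yaw.
- keeper (a joint): Keeper bar's angle about its vertical pivot: 0 = shut across the block, on its stop; opens toward the fixture's -x (clockwise from above); range 0 to 1.45, starts 0.75 to 1.2 rad. Friction 0.04 N m. Detent: from 0.09 rad a rib under the bar's end rides over a spring ball (about 5 N at the post); below 0.045 rad the ball drives the bar home and keeps it there.
- keeper_post (a point): Point on the axis of the upright round steel post at the bar's free end, 20 mm below the post's top, 122 mm above the bench. Post 16 mm diameter, 66 mm tall above the bar; 134 mm from the pivot axis. Bar 18 mm wide, from 64 to 76 mm above the bench. When shut it points from the pivot along the fixture's -y.
- keeper_pivot (a point): Point on the keeper's vertical pivot axis at keeper_post's height; in the fixture's frame at (-18, 70, 122) mm.
- leaf_eye (a point): Centre of the loose leaf's one knuckle, on its hole axis: the same point and axes as leaf.
- leaf: Loose steel hinge leaf with ONE knuckle, in the middle (22 mm outside, 12 mm hole, 20 mm long). Origin: knuckle centre; y along the hole, z up through the plate, x across its thickness. Plate 8 (x) x 80 (y) x 60 mm, from 17 to 77 mm above the origin, on a 20 mm wide neck; symmetric. 0.3 to 0.5 kg. Stands upright in rack_a, knuckle down, origin 29 mm above the bench.
- rack_a: The leaf's plywood rack, fixed: 60 (x) x 110 (y) x 72 mm, origin under its centre. The leaf's side edges stand in grooves (12 mm wide, 26 mm deep, open at the top) of its two end cheeks, 72 mm clear between them; the leaf's top edge stands 34 mm above the cheeks. It lifts straight up; the knuckle clears the rack after 54 mm.
- other_leaf: The wrong leaf, in a second rack like the first: same plate and frame, but TWO knuckles, 23 mm either side of the middle, with a gap between. Leave it standing.
- pin_tray: Bystander: grey plastic tray 80 x 130 x 22 mm with the hinge pin and screws, origin under its centre.
- wrench: Bystander: steel wrench 170 mm long lying flat.
- screwdriver: Bystander: screwdriver 180 mm long lying flat.
- offcut: Bystander: wooden offcut 70 x 45 x 30 mm.
- screw_jar: Bystander: small pale jar with a dark lid, 56 mm wide, 70 mm tall.
- square: Bystander: carpenter's square with wooden stock and a 130 mm steel blade, lying flat.
- oil_can: Bystander: dark metal can, 52 mm wide, 110 mm tall.
Mind the look-alikes: they are no part of the job. Leave any purple, turquoise or yellow look-alike of the leaf alone.

How it is judged:
By the outcome, as a careful person would: the job done as asked, in the order asked, and still so for the second after the job is handed in, while the arm keeps its last pose, push and grip.
It also fails if it takes over 64 s, if anything falls off the work surface, if the arm or the gripper's body presses on something with over 40 N, if the wrist force passes 120 N, or if a joint passes its speed limit or range.

### The arm

A 7-joint arm with a two-finger parallel gripper is mounted at the origin on the work surface. World frame = base frame: x ahead of the robot, y to its left, z up, the work surface at z = 0. Lengths are in m, angles in rad, forces in N, time in s.
With the tool pointing down it reaches from about 0.425 to 0.825 m from the base axis. Payload 3.6 kg.
Tool frame: the origin (TCP) lies where the fingers leave the gripper's body, on its centre line; the fingertips stand 73 mm ahead of it and the grasp point (between the pads) lies 54 mm ahead of it; x points along the fingers, y is the direction in which the jaws open and shut, and the axes are right-handed (so a half turn about x gives the same grasp; the last joint's range is limited). The gripper opens to 85 mm and grips with 20 to 120 N. Pads are 22 mm wide; open, the fingers measure 114 mm over their backs; the gripper's body (76 mm by 85 mm) begins 54 mm behind the grasp point. The pads swing forward as they close: fully open they stand 13 mm farther back than shut.
Start: joints at [1.206, 0.615, -0.013, 1.423, 0.008, 1.103, -0.04], TCP at [0.216, -0.613, 0.304] pointing down, gripper open.
Joint ranges: [-3.12, 3.12], [-0.3, 2.06], [-1.34, 1.32], [0.26, 2.42], [-1.36, 4.5], [0.01, 1.98], [-2.84, 2.84]. Speed limits (rad/s): [2.79, 2.79, 3.14, 3.14, 3.14, 3.14, 3.14].

### API

Orientations are given as a unit quaternion [x, y, z, w].
In Python, from station import arm, snapshot, camera_info, ticket gives the robot as it stands. Calls block until the motion is done:
- arm.movep(position, orientation): joint-space move of the TCP to a pose.
- arm.line_to(position, velocity=0.15, ori=None): straight line of the TCP; ori=None keeps the orientation; velocity is the mean speed in m/s.
- arm.move_j(angles): joint-space move.
- arm.move_gripper(opening, effort=None): opening from 0.0 (shut) to 1.0 (fully open); effort is the grip in N (None keeps the last); returns when the fingers have stopped.
- arm.pause(seconds).
- arm.ik(position, orientation): joint angles nearest the present ones, or None.
- snapshot(name): name is "scene" or "side" or "wrist"; returns the picture (420x560x3 uint8, blue, green, red); there is no depth.
- camera_info(name): a dict with "fx", "fy", "cx", "cy" (pixels), "R" (3x3) and "t" (3): a world point X has camera coordinates R X + t; the wrist camera has in their place "T_tool_cam" (4x4, takes a point from camera to tool coordinates, whose origin is the TCP and whose axes are the tool frame's). Camera axes: x right, y down, z forward; pixel columns grow to the right and rows downward; lengths in m; the calibration is good to about 2 mm. The wrist camera is an equidistant fisheye: a pixel r from the principal point sees the ray r / f radians off the axis. A picture is of the moment at which its call begins: read the wrist's pose just before it. camera_info takes no time and is no camera call.
A pose or a line that the arm cannot do raises arm.MotionError and nothing moves.
- ticket.finish_job(): hands the job in, once; it reports no verdict.
Readings, each from a call of its own:
- arm.read_time(): time.
- arm.read_joint_positions(): joint angles.
- arm.read_dq(): joint speeds.
- arm.read_effort(): joint torques, N m.
- arm.read_tool_pos(): TCP position.
- arm.read_eef_rot(): TCP orientation.
- arm.read_ft_force(): force on the tool from outside, world axes, zero at the start.
- arm.read_wrist_torque(): the same for the moment, N m.
- arm.read_opening(): opening from 0.0 (shut) to 1.0 (fully open).
Only numpy, scipy, OpenCV 4.12 (cv2) and the standard library are available. Lean on these libraries where they do the work, as an engineer would, in place of code of your own. Each camera call takes 0.05 s, during which the arm holds its last target.

## Working session

There is one attempt and no reset: what is moved stays moved. The work goes in short steps, each a Python script; the robot and the scene stay as the last script left them, time stands still between calls to the robot, and variables do not carry over. Pictures are saved under pics/ and viewed, and the job is handed in when it is done.

```bash
ls; mkdir -p pics
python3 - <<'E'
from station import arm,snapshot,camera_info
import cv2
for n in ["scene","side","wrist"]:
    cv2.imwrite(f"pics/{n}0.png",snapshot(n)); print(n,camera_info(n))
print(arm.read_time(),arm.read_tool_pos(),arm.read_eef_rot())
E
```

```text
pics
scene {'fx': 389.0445678054273, 'fy': 389.0445678054273, 'cx': 279.70134866050194, 'cy': 206.1573372423348, 'R': array([[ 0.88708212,  0.46145992, -0.0118346 ],
       [ 0.35344053, -0.69547677, -0.62561319],
       [-0.2969261 ,  0.55078745, -0.78004364]]), 't': array([-0.53972282, -0.10602437,  1.09788274])}
side {'fx': 442.2986467033402, 'fy': 442.2986467033402, 'cx': 291.7511347808266, 'cy': 207.6578931156614, 'R': array([[-0.88163851, -0.47182262, -0.00984609],
       [-0.31723358,  0.60796503, -0.72783334],
       [ 0.34939432, -0.6385624 , -0.68568337]]), 't': array([0.51910179, 0.23905128, 1.0417873 ])}
wrist {'fx': 325.19226210127806, 'fy': 325.19226210127806, 'cx': 278.92762483552417, 'cy': 212.52825093700622, 'T_tool_cam': array([[-6.99215754e-05, -2.60064854e-01,  9.65591149e-01,
        -6.97405601e-02],
       [ 9.99999991e-01, -1.28404443e-04,  3.78297709e-05,
         1.36713845e-03],
       [ 1.14148000e-04,  9.65591143e-01,  2.60064861e-01,
        -6.59601408e-02],
       [ 0.00000000e+00,  0.00000000e+00,  0.00000000e+00,
         1.00000000e+00]])}
0.15 [ 0.21590984 -0.61263804  0.30301008] [-0.69686971 -0.11991391  0.69709501 -0.11854033]
```

View pics/scene0.png

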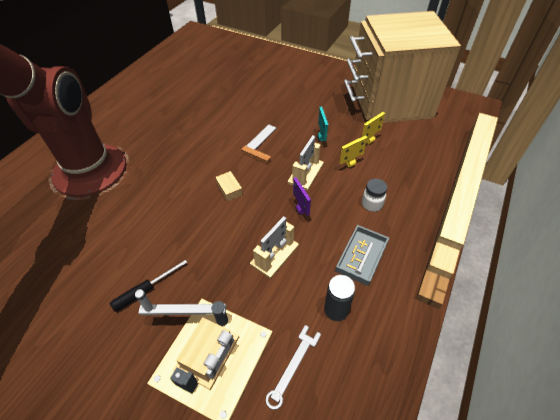

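View pics/side0.png

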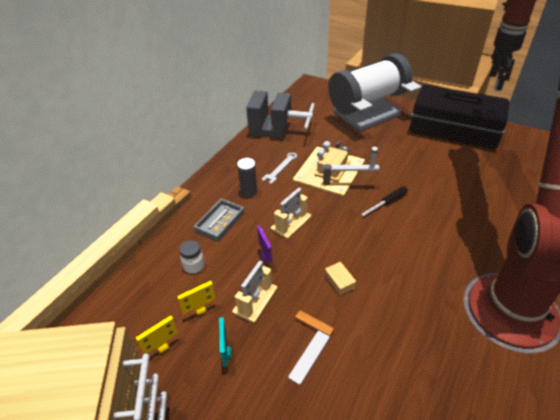

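View pics/wrist0.png

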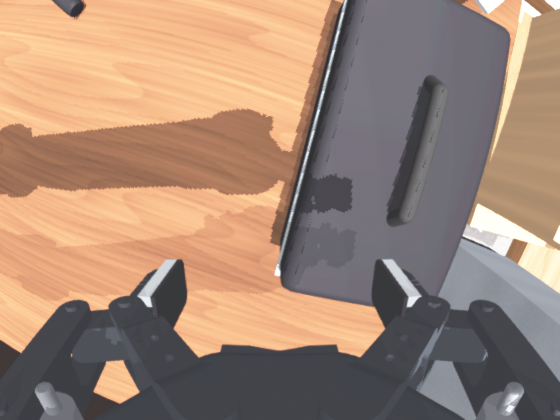

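The scene view shows the fixture at (212,360), with the keeper open and its post at about (143,297). One rack is at (275,245) and the other at (306,165). The purple, turquoise and yellow leaves are decoys. Next I'll enlarge both racks to see which one holds the single knuckle.

```bash
cat > h.py <<'E'
import numpy as np, cv2
from station import arm,snapshot,camera_info
from scipy.spatial.transform import Rotation as Ro
def ray(n,u,v):
    c=camera_info(n);d=np.array([(u-c['cx'])/c['fx'],(v-c['cy'])/c['fy'],1.])
    R=np.array(c['R']);t=np.array(c['t']);return -R.T@t, R.T@d
def onz(n,u,v,z):
    o,d=ray(n,u,v);return o+d*(z-o[2])/d[2]
def proj(n,X):
    c=camera_info(n);p=np.array(c['R'])@np.asarray(X,float)+c['t'];return c['fx']*p[0]/p[2]+c['cx'],c['fy']*p[1]/p[2]+c['cy']
def tri(p,q):
    # scene px p, side px q
    (o1,d1),(o2,d2)=ray('scene',*p),ray('side',*q)
    A=np.stack([d1,-d2],1);s=np.linalg.lstsq(A,o2-o1,rcond=None)[0]
    a,b=o1+s[0]*d1,o2+s[1]*d2;return (a+b)/2,np.linalg.norm(a-b)
def wrot(q): return Ro.from_quat(q)
def wray(px,pos,q):
    c=camera_info('wrist');x=(px[0]-c['cx'])/c['fx'];y=(px[1]-c['cy'])/c['fy'];r=np.hypot(x,y)
    s=np.sin(r)/r if r>1e-9 else 1
    T=np.array(c['T_tool_cam']);R=wrot(q).as_matrix()
    return R@T[:3,3]+pos, R@T[:3,:3]@np.array([x*s,y*s,np.cos(r)])
def wonz(px,pos,q,z):
    o,d=wray(px,pos,q);return o+d*(z-o[2])/d[2]
def wproj(X,pos,q):
    c=camera_info('wrist');T=np.array(c['T_tool_cam']);R=wrot(q).as_matrix()
    p=T[:3,:3].T@(R.T@(np.asarray(X)-pos)-T[:3,3]);th=np.arctan2(np.hypot(p[0],p[1]),p[2]);k=th/np.hypot(p[0],p[1])*c['fx']
    return c['cx']+k*p[0],c['cy']+k*p[1]
def down(yaw):
    "tool x down, tool y (jaw) along world yaw"
    x=np.array([0,0,-1.]);y=np.array([np.cos(yaw),np.sin(yaw),0]);z=np.cross(x,y)
    return Ro.from_matrix(np.stack([x,y,z],1)).as_quat()
def crop(img,x0,y0,x1,y1,s): return cv2.resize(img[y0:y1,x0:x1],None,fx=s,fy=s,interpolation=cv2.INTER_CUBIC)
E
python3 - <<'E'
from h import *
s=cv2.imread('pics/scene0.png');d=cv2.imread('pics/side0.png')
a=crop(s,245,125,335,275,4);b=crop(d,225,180,315,330,4)
cv2.imwrite('pics/racks.png',np.hstack([a,b]))
cv2.imwrite('pics/fix.png',np.hstack([crop(s,105,270,285,420,2.2),crop(d,290,130,400,200,3.6)[:,:].copy()[:330][:, :] if 0 else cv2.resize(crop(d,285,130,395,200,3.5),(400,330))]))
for n,u,v,z in [('scene',275,240,.08),('side',291,207,.08),('scene',306,160,.08),('side',255,285,.08),('scene',143,297,.142),('side',374,151,.142),('scene',215,355,.012),('side',330,170,.012)]: print(n,onz(n,u,v,z))
E
```

```text
scene [ 0.6087002  -0.02056425  0.08      ]
side [0.58699792 0.00595994 0.08      ]
scene [0.56450807 0.23235244 0.08      ]
side [0.5372663  0.27099938 0.08      ]
scene [ 0.47608392 -0.2719125   0.142     ]
side [ 0.45537249 -0.252011    0.142     ]
scene [ 0.60769945 -0.27164445  0.012     ]
side [ 0.59311308 -0.26698908  0.012     ]
```

View pics/racks.png

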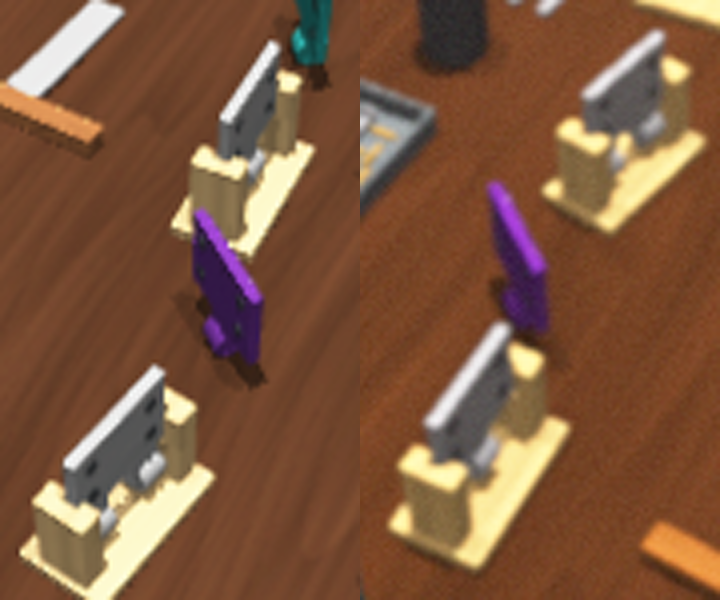

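View pics/fix.png

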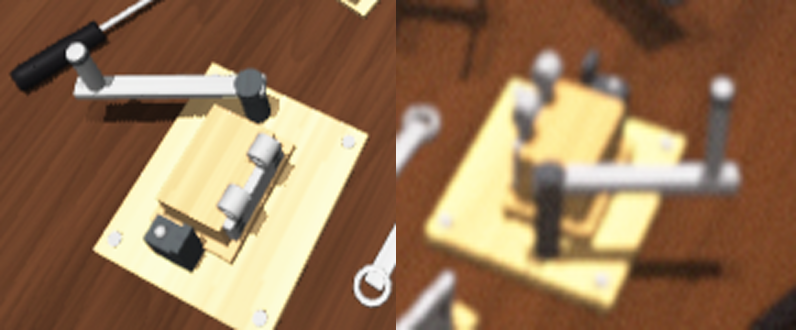

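The far rack, scene (306,165) and side (255,285), has a single central knuckle in both views, so it is rack_a with the leaf. The middle rack, scene (275,245), shows two knuckles, so I leave it alone. Next I'll take wrist looks over the fixture and over rack_a.

Run:
```python
from h import *
def look(p,yaw,name):
    for y in (yaw,yaw+np.pi):
        q=down(y); j=arm.ik(p,q)
        print(y,j)
        if j is not None: break
    arm.movep(p,q);arm.pause(.2)
    P,Q=arm.read_tool_pos(),arm.read_eef_rot();im=snapshot('wrist');cv2.imwrite(f'pics/{name}.png',im)
    np.savez(f'pics/{name}.npz',P=P,Q=Q);print(name,P,Q,arm.read_time())
# jaw along tangential: which yaw keeps cam? cam sits at tool -z
look([.60,-.27,.34],-np.pi/2+0.0,'wfix')
```

```text
-1.5707963267948966 [ 0.37585717  0.60101131  0.02498625  1.34455606 -0.01518087  1.19621012
 -1.16877516]
wfix [ 0.59944244 -0.27118742  0.33995208] [-7.07000598e-01  8.22866490e-04  7.07212268e-01  5.34170116e-04] 2.2667
```

View pics/wfix.png

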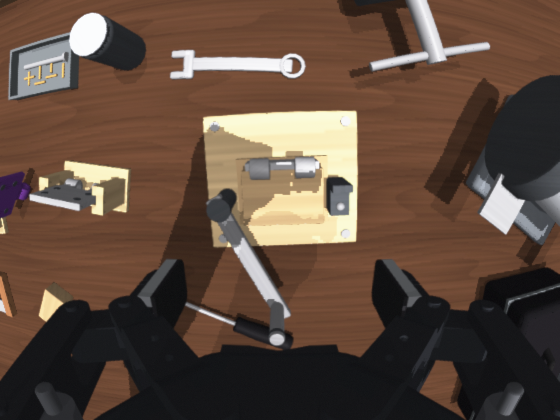

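The wrist view shows the plate corners near (204,118), (357,111), (357,242) and (211,247). The knuckles are at (258,168) and (305,168), the pivot is at (224,203) and the post top is at (277,338). I'll enlarge it to get precise pixels.

Run:
```python
from h import *
w=cv2.imread('pics/wfix.png')
cv2.imwrite('pics/c1.png',crop(w,190,100,370,260,4.4)); cv2.imwrite('pics/c2.png',crop(w,230,260,320,360,5))
```

```text
(no output)
```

View pics/c1.png

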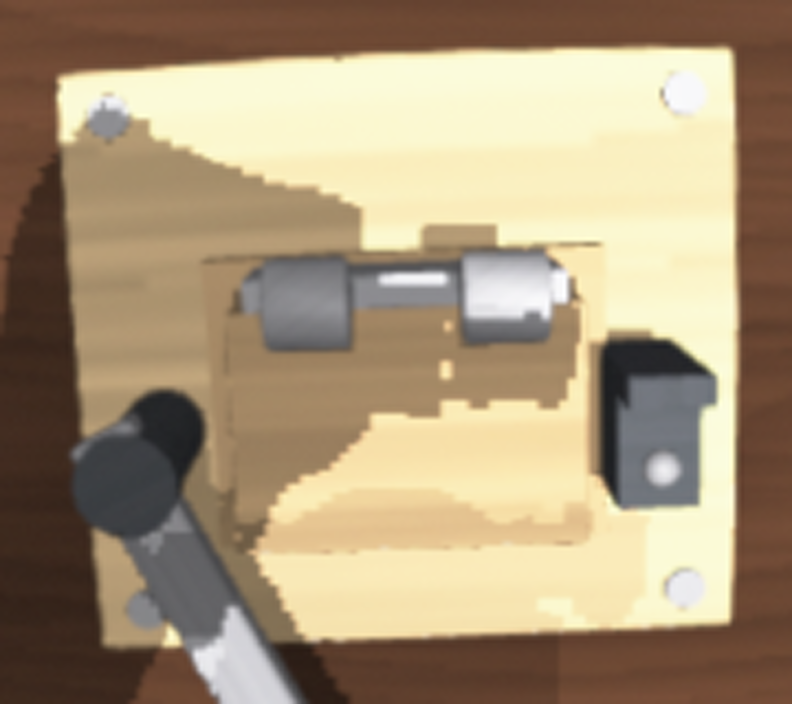

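View pics/c2.png

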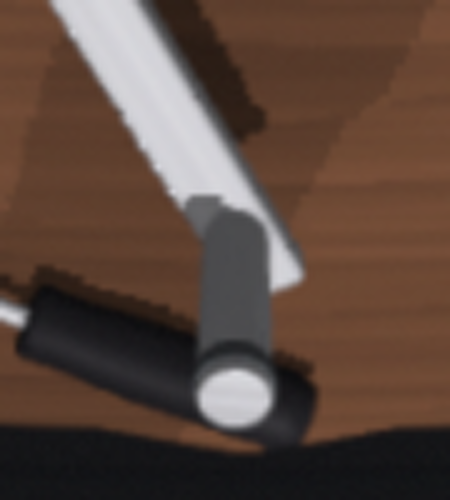

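Run:
```python
from h import *
d=np.load('pics/wfix.npz');P,Q=d['P'],d['Q']
f=lambda c,z,o=(190,100),s=4.4: wonz(((c[0]+.5)/s-.5+o[0],(c[1]+.5)/s-.5+o[1]),P,Q,z)
C=np.array([f(c,.012) for c in [(58,75),(733,47),(731,623),(104,648)]])
print(C.round(4)); L=[np.linalg.norm(C[i]-C[(i+1)%4]) for i in range(4)];print('edges',np.round(L,4))
# order: (+x,+y),(+x,-y),(-x,-y),(-x,+y)
M=np.array([[85,95],[85,-95],[-85,-95],[-85,95]])/1000
c=C[:,:2].mean(0);H=M.T@(C[:,:2]-c);yaw=np.arctan2(H[0,1]-H[1,0],H[0,0]+H[1,1])
R=np.array([[np.cos(yaw),-np.sin(yaw)],[np.sin(yaw),np.cos(yaw)]])
print('fix',c,yaw,'res',(C[:,:2]-c-M@R.T).round(4).tolist())
for n,v in dict(pivot=(-.018,.07),eye=(.025,0)).items(): print(n,c+R@v, wproj([*(c+R@v),.08],P,Q))
e1,e2=f((307,303),.08),f((506,297),.08);print('knuckles',e1,e2,np.linalg.norm(e1-e2),'mid',(e1+e2)/2,'yaw',np.arctan2(*( -(e2-e1)[[0,1]]*[-1,1])))
p=f((235,398),.142,(230,260),5);piv=c+R@np.array([-.018,.07]);v=R.T@(p[:2]-piv)
print('post',p,'rad',np.linalg.norm(v),'theta',np.arctan2(-v[0],-v[1]))
# two-view fixed cams
print('tri post top',tri((140,292.7),(374.7,149)))
np.savez('fix.npz',c=c,yaw=yaw,piv=piv)
```

```text
[[ 0.6807 -0.1793  0.012 ]
 [ 0.6883 -0.3676  0.012 ]
 [ 0.519  -0.3743  0.012 ]
 [ 0.5116 -0.1852  0.012 ]]
edges [0.1884 0.1695 0.1892 0.1692]
fix [ 0.59992343 -0.27659825] 0.038770341854551964 res [[-0.0005, -0.0009], [-0.0002, 0.0007], [0.0004, 0.0005], [0.0003, -0.0003]]
pivot [ 0.57922372 -0.20734854] (np.float64(217.5287022266192), np.float64(210.61517633408369))
eye [ 0.62490465 -0.27562923] (np.float64(281.9295089115), np.float64(167.0767879976175))
knuckles [ 0.62356416 -0.25263482  0.08      ] [ 0.62491343 -0.29878199  0.08      ] 0.046166885265728826 mid [ 0.6242388  -0.27570841  0.08      ] yaw 0.029230016466862446
post [ 0.46116279 -0.26984503  0.142     ] rad 0.13358215934333492 theta 1.1227095170921704
tri post top (array([ 0.4604699 , -0.26731105,  0.13668194]), np.float64(0.0042672249987345))
```

The fixture fit has residuals under 1 mm and the post radius is 133.6 mm against 134 mm given, so I trust it. The keeper angle is about 1.12 rad. Now I'll close the keeper with a gentle grip on its post.

```bash
cat > keep.py <<'E'
from h import *
k=np.load('fix.npz');yaw=float(k['yaw']);piv=k['piv']
R=np.array([[np.cos(yaw),-np.sin(yaw)],[np.sin(yaw),np.cos(yaw)]])
Z=.122+.054
def pose(th,z=Z):
    p=piv+.134*R@np.array([-np.sin(th),-np.cos(th)]);return [p[0],p[1],z],down(yaw-th+OFF)
OFF=0
for OFF in (0,np.pi):
    ok=[arm.ik(*pose(t)) for t in (1.12,.5,0)]
    print(OFF,[None if j is None else j.round(2) for j in ok])
    if all(j is not None for j in ok): break
E
python3 - <<'E'
from keep import *
th0=1.12
arm.move_gripper(.5,30)
arm.movep(*pose(th0,.30)); arm.line_to(pose(th0)[0],.15); print(arm.read_tool_pos(),arm.read_ft_force())
arm.move_gripper(0,30); print(arm.read_opening(),arm.read_ft_force(),arm.read_time())
for t in (.95,.75,.55,.4):
    p,q=pose(t);arm.line_to(p,.12,ori=q);print(t,arm.read_tool_pos(),arm.read_ft_force().round(1),arm.read_opening())
print(arm.read_time())
cv2.imwrite('pics/s1.png',snapshot('scene'))
E
```

```text
0 [array([ 0.54,  0.61, -0.08,  1.9 ,  0.08,  0.64, -0.67]), array([ 0.67,  0.71, -0.23,  1.67,  0.21,  0.79, -0.12]), array([ 0.69,  0.81, -0.36,  1.47,  0.32,  0.93,  0.28])]
[ 0.46186639 -0.27056357  0.17664817] [ 0.23789147 -0.14725236 -0.42528913]
0.18063570826381892 [-0.09793027  0.26982024  3.52275602] 4.7167
0.95 [ 0.47414304 -0.28967473  0.17691098] [0.6 0.1 5. ] 0.17755935367855433
0.75 [ 0.49259763 -0.30844339  0.17693992] [0.4 0.3 5.5] 0.17794721395117397
0.55 [ 0.5144496  -0.32335065  0.17695244] [1.1 1.  5.2] 0.1754456950389969
0.4 [ 0.53262001 -0.33151341  0.17697678] [0.2 0.8 4.7] 0.18077589700223032
6.125
```

View pics/s1.png

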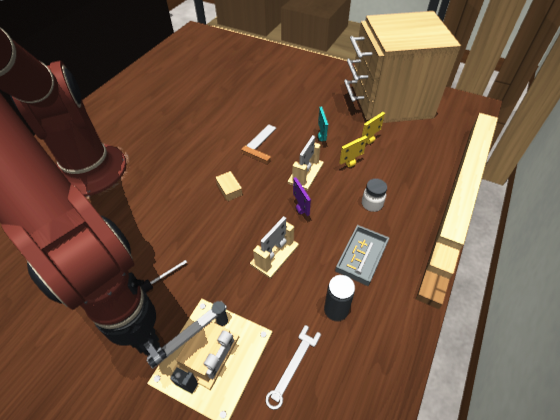

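The bar is following: it now runs from the pivot at (221,310) to the gripped post near (155,355). I'll continue through the detent.

Run:
```python
from keep import *
for t in (.25,.15,.1,.07,.05,.035,.02,.01):
    p,q=pose(t);arm.line_to(p,.06,ori=q);T=arm.read_tool_pos();v=R.T@(T[:2]-piv)
    print(t,'act',np.arctan2(-v[0],-v[1]).round(4),arm.read_ft_force().round(1),arm.read_opening())
arm.pause(.2);print(arm.read_ft_force())
arm.move_gripper(.5);print(arm.read_ft_force(),arm.read_time())
p,q=pose(0.0);arm.line_to([p[0],p[1],.34],.25)
# back off so that the wrist camera sees it
arm.movep([.60,-.27,.34],down(-np.pi/2));arm.pause(.2)
P,Q=arm.read_tool_pos(),arm.read_eef_rot();im=snapshot('wrist');cv2.imwrite('pics/wfix2.png',im);np.savez('pics/wfix2.npz',P=P,Q=Q)
cv2.imwrite('pics/c3.png',crop(im,190,100,370,260,4.4));print(arm.read_time())
```

```text
0 [array([ 0.56,  0.61, -0.1 ,  1.9 ,  0.1 ,  0.64, -0.69]), array([ 0.68,  0.71, -0.26,  1.67,  0.24,  0.79, -0.15]), array([ 0.71,  0.82, -0.4 ,  1.46,  0.36,  0.94,  0.25])]
0.25 act 0.2487 [1.1 2.  5.5] 0.18013514825104993
0.15 act 0.1476 [0.2 2.2 5.5] 0.1822265112385844
0.1 act 0.0973 [-1.   2.9  4.9] 0.17987310488444716
0.07 act 0.0743 [-1.6  3.7  7.4] 0.17875530158477354
0.05 act 0.0504 [0.7 3.  5.7] 0.17867700917931262
0.035 act 0.0297 [2.2 2.  4.9] 0.17584597996174503
0.02 act 0.0135 [2.4 1.6 4.8] 0.1761711439818109
0.01 act 0.0077 [1.2 2.7 5.9] 0.18001320403399262
[1.38111491 1.82659723 6.09281365]
[-0.37372258  0.46540765 -0.84495568] 9.125
11.5333
```

View pics/c3.png

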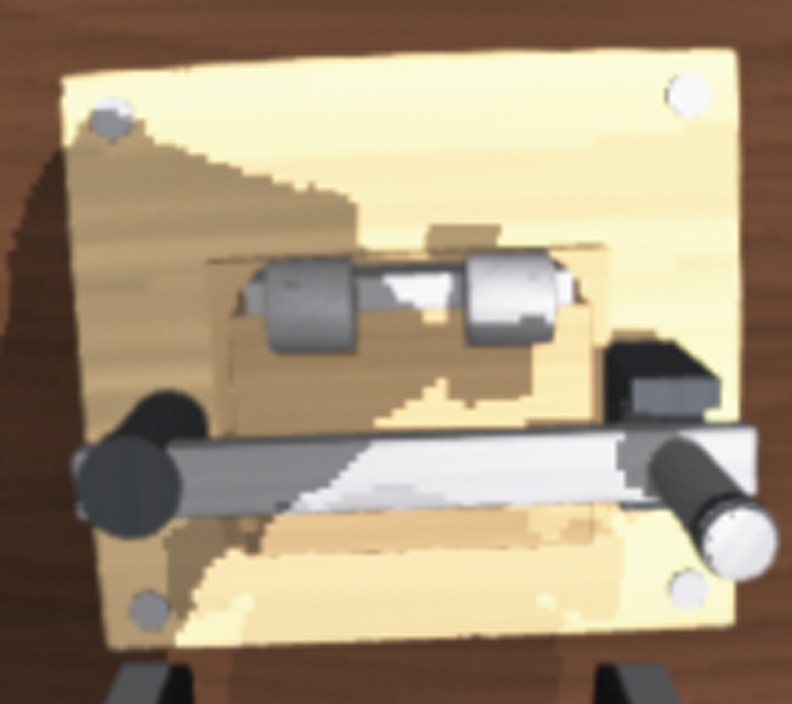

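The bar now lies across the block against the stop, with the post top at crop (739,541). I'll compute the angle and move on to look at rack_a.

Run:
```python
from h import *
k=np.load('fix.npz');yaw=float(k['yaw']);piv=k['piv'];R=np.array([[np.cos(yaw),-np.sin(yaw)],[np.sin(yaw),np.cos(yaw)]])
d=np.load('pics/wfix2.npz');P,Q=d['P'],d['Q']
f=lambda c,z,o=(190,100),s=4.4: wonz(((c[0]+.5)/s-.5+o[0],(c[1]+.5)/s-.5+o[1]),P,Q,z)
p=f((739,541),.142);v=R.T@(p[:2]-piv);print(p,np.linalg.norm(v),np.arctan2(-v[0],-v[1]))
e1,e2=f((311,305),.08),f((511,298),.08);print('eye',(e1+e2)/2,np.linalg.norm(e1-e2),np.arctan2((e1-e2)[1],(e1-e2)[0])-np.pi/2)
C=np.array([f(c,.012) for c in [(62,77),(737,49),(734,625),(108,648)]]);print(C.mean(0))
for q in (down(-np.pi/2),down(0.),down(np.pi/2)): print(arm.ik([.53,.25,.36],q))
arm.movep([.53,.25,.36],down(-np.pi/2));arm.pause(.2)
P,Q=arm.read_tool_pos(),arm.read_eef_rot();im=snapshot('wrist');cv2.imwrite('pics/wr.png',im);np.savez('pics/wr.npz',P=P,Q=Q)
print(arm.read_time(),P)
```

```text
[ 0.58500868 -0.34047145  0.142     ] 0.13324854549439163 -0.004658172952090558
eye [ 0.62432802 -0.27573628  0.08      ] 0.0463912165074303 0.03613642211970314
[ 0.59992672 -0.27671188  0.012     ]
[-0.36922518  0.47017549 -0.17181016  1.52873149  0.08495982  1.14999893
 -2.12827178]
[-0.15433763  0.50833968 -0.52422432  1.52152351  0.2662672   1.18334525
 -0.72472544]
[-0.04709533  0.54702794 -0.71685158  1.51808588  0.37291203  1.216865
  0.74906498]
13.6833 [0.53054085 0.24904736 0.35989395]
```

View pics/wr.png

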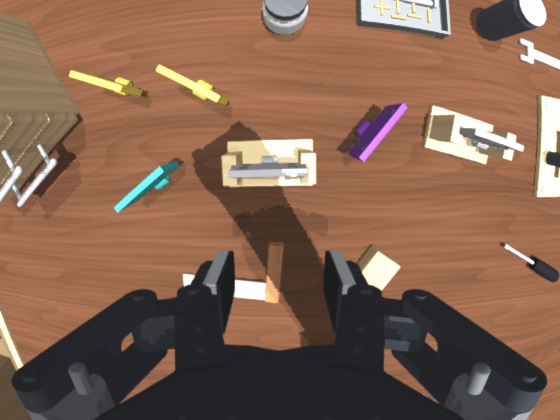

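The keeper measures about 0 rad, so it is shut. Rack_a is at (270,165), with the leaf's top edge running along (230–310,171). I'll enlarge it.

Run:
```python
from h import *
w=cv2.imread('pics/wr.png');cv2.imwrite('pics/c4.png',crop(w,210,130,330,200,6.6))
```

```text
(no output)
```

View pics/c4.png

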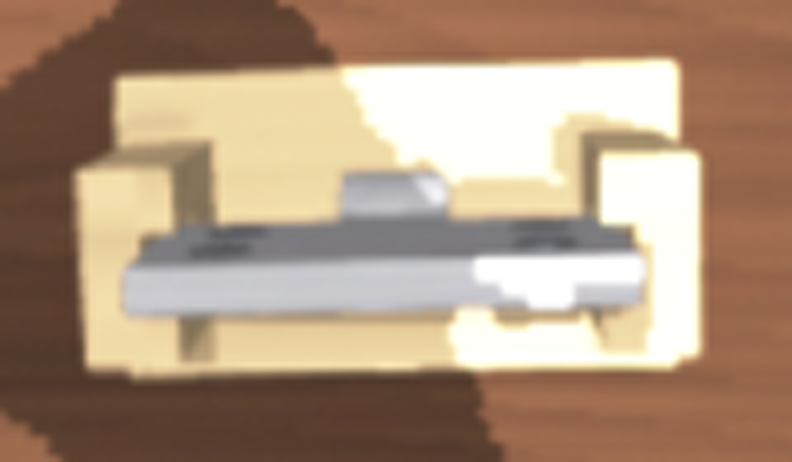

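Run:
```python
from h import *
d=np.load('pics/wr.npz');P,Q=d['P'],d['Q']
f=lambda c,z,o=(210,130),s=6.6: wonz(((c[0]+.5)/s-.5+o[0],(c[1]+.5)/s-.5+o[1]),P,Q,z)
a,b=f((124,290.5),.106),f((643,277),.106);print(a,b,np.linalg.norm(a-b),'mid',(a+b)/2,'yaw',np.arctan2(a[1]-b[1],a[0]-b[0])-np.pi/2)
t=f((124,266),.106)-f((124,315),.106);print('thick',np.linalg.norm(t))
C=np.array([f(c,.072) for c in [(77,175),(698,152),(700,360),(85,372)]]);print(C.mean(0),[np.linalg.norm(C[i]-C[i-1]).round(4) for i in range(4)])
C=np.array([f(c,0.005) for c in [(115,77),(680,62)]]);print(C,np.linalg.norm(C[0]-C[1]))
m=(a+b)/2
print(proj('scene',m),proj('side',m))
s=cv2.imread('pics/s1.png')
print(tri((281*0+0,0),(1,1)) if 0 else '')
for base in (0,np.pi):
    q=down(.0+base);print(arm.ik([m[0],m[1],.143],q),arm.ik([m[0],m[1],.25],q),arm.ik([.6245,-.2757,.20],down(base+.037)),arm.ik([.6245,-.2757,.26],down(base+.037)))
```

```text
[0.55067666 0.29880817 0.106     ] [0.55237107 0.21948898 0.106     ] 0.07933728338809626 mid [0.55152387 0.25914857 0.106     ] yaw 0.02135869757397524
thick 0.007603732354168367
[0.54998067 0.2592908  0.072     ] [np.float64(0.0338), np.float64(0.1042), np.float64(0.0354), np.float64(0.1048)]
[[0.57926037 0.31544726 0.005     ]
 [0.58155829 0.20377531 0.005     ]] 0.11169558788481206
(np.float64(306.25524666949053), np.float64(144.4687212651355)) (np.float64(251.5936443654413), np.float64(271.8026005381375))

[-0.19763722  0.78369722 -0.46803453  1.69787694  0.47270098  0.7746328
 -0.89184678] [-0.16086745  0.65507207 -0.52966977  1.60516727  0.3782982   0.98522177
 -0.81175832] [ 0.6332468   0.80812306 -0.47398018  1.42419901  0.40142974  1.00572886
  0.10615949] [ 0.62792305  0.74527334 -0.46882974  1.3625367   0.3482248   1.11522315
  0.15020635]
[-0.98188179  0.94161963  0.93913968  1.72440735 -0.90880438  0.97419678
 -2.82146514] [ 0.12069578  0.86700066 -1.1505785   1.5961994   0.82810869  1.23728665
  1.95327941] [ 0.26621543  0.77466744  0.21875087  1.43863584 -0.18788067  0.94877305
 -2.57048953] [ 0.25615583  0.71587606  0.24020749  1.37738373 -0.17898702  1.0695429
 -2.5789694 ]
```

There is one middle knuckle at crop (395,195). The edge length of 79.3 mm and thickness of 7.6 mm both match the leaf, so I'll grasp it and lift straight up.

Run:
```python
from h import *
m=np.array([.5515,.2591]);y=.0214;q=down(y)
arm.move_gripper(.5,30)
arm.movep([*m,.26],q);arm.pause(.1);e=arm.read_tool_pos()[:2]-m;print('err',e)
arm.line_to([*(m-e),.138],.12);arm.pause(.15);print(arm.read_tool_pos(),arm.read_ft_force())
arm.move_gripper(0,80);arm.pause(.1)
T=arm.read_tool_pos();Q=arm.read_eef_rot();print(T,Q,arm.read_opening(),arm.read_ft_force());np.savez('grasp.npz',P=T,Q=Q)
cv2.imwrite('pics/wg.png',snapshot('wrist'))
arm.line_to([T[0],T[1],.22],.08);print(arm.read_ft_force(),arm.read_wrist_torque())
arm.line_to([T[0],T[1],.309],.15);arm.pause(.2)
print(arm.read_ft_force(),arm.read_wrist_torque(),arm.read_opening(),arm.read_time())
for n in ('scene','side','wrist'): cv2.imwrite(f'pics/l_{n}.png',snapshot(n))
s=cv2.imread('pics/l_scene.png');d=cv2.imread('pics/l_side.png')
cv2.imwrite('pics/c5.png',np.hstack([crop(s,240,60,370,210,3),crop(d,190,170,320,320,3)]))
```

```text
err [8.42050822e-05 2.21617344e-04]
[0.55182284 0.25909243 0.13886237] [-1.98619276  0.0364171  -0.51326694]
[0.55149743 0.25894426 0.13834034] [ 0.49472872  0.5052435  -0.49451199  0.50540121] 0.08467735661204931 [-0.64081526 -0.16943185  3.1520837 ]
[-1.02523447  0.86655702 -3.2872161 ] [-0.07902077  0.0379586   0.0215562 ]
[-0.95739057  0.4999064  -2.97512546] [-0.00091452  0.03035635  0.04306789] 0.07777283338144081 19.2083
```

View pics/c5.png

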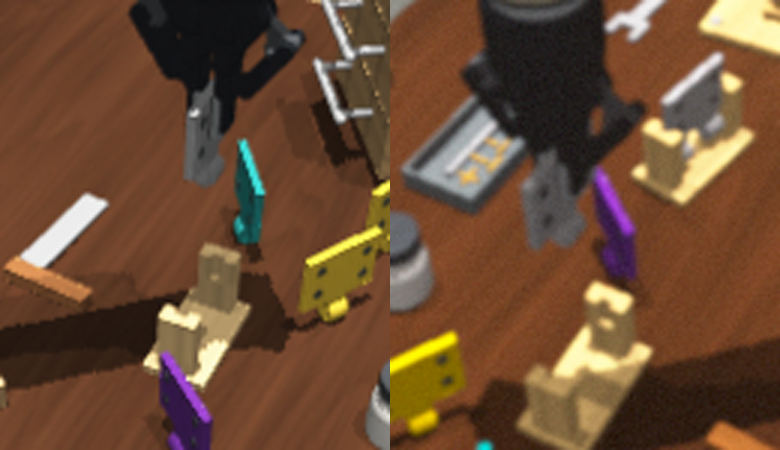

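View pics/wg.png

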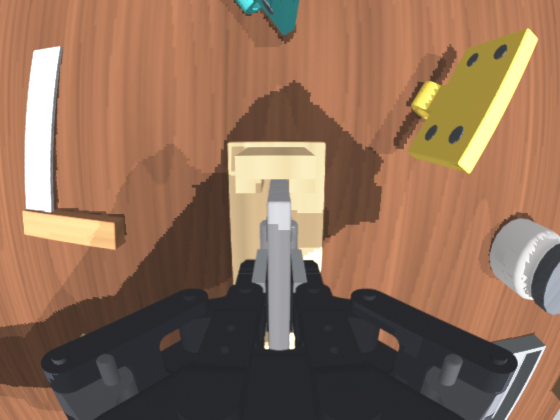

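View pics/l_wrist.png

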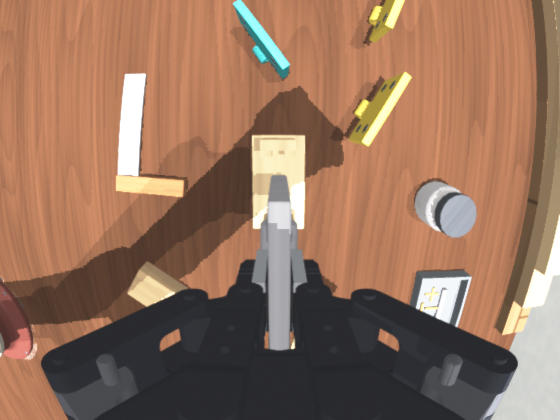

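The leaf is out of rack_a and sits in the hand the same way before and after the lift, with its top edge end at about (279,180) in both. The other leaf is still standing. Now I'll carry it over the jamb and stop above the gap to check.

Run:
```python
from h import *
e=np.array([.6244,-.2757]);q=down(.037)
arm.line_to([*e,.309],.25,ori=q)
arm.line_to([*e,.235],.1);arm.pause(.3)
P,Q=arm.read_tool_pos(),arm.read_eef_rot();print(P,Q,q,arm.read_ft_force(),arm.read_opening(),arm.read_time())
np.savez('pics/h.npz',P=P,Q=Q)
for n in ('scene','side','wrist'): cv2.imwrite(f'pics/h_{n}.png',snapshot(n))
s=cv2.imread('pics/h_scene.png');d=cv2.imread('pics/h_side.png')
cv2.imwrite('pics/c6.png',np.hstack([crop(s,150,280,280,420,3),crop(d,270,100,400,240,3)]))
```

```text
[ 0.62457663 -0.27575563  0.2355848 ] [ 0.49079091  0.50881163 -0.49058069  0.5094758 ] [ 0.49066497  0.50916391 -0.49066497  0.50916391] [ 0.32329695  0.11263826 -3.90915787] 0.08435598959318401 22.8583
```

View pics/c6.png

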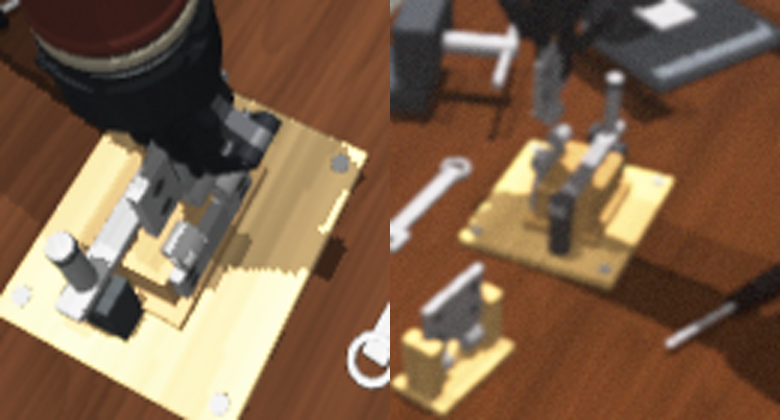

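View pics/h_wrist.png

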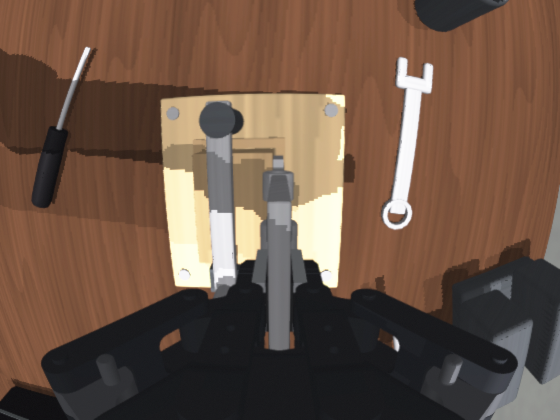

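Run:
```python
from h import *
w=cv2.imread('pics/h_wrist.png');cv2.imwrite('pics/c7.png',crop(w,240,140,320,215,8))
d=np.load('pics/h.npz');P,Q=d['P'],d['Q']
for X in ([.6244-.033*np.sin(.037),-.2757+.033,.08],[.6244-.013*.037,-.2757+.013,.08],[.6244-.046*.037,-.2757+.046,.063],[P[0]-.04*.037,P[1]+.04,P[2]-.1093+.077],[P[0],P[1]+.01,P[2]-.1093]):
    u=np.array(wproj(X,P,Q));print(u,(u-[240,140]+.5)*8)
```

```text
[277.49384299 171.83181502] [303.9507439  258.65452016]
[277.52415715 199.76526867] [304.19325717 482.12214935]
[277.57202395 151.44377267] [304.57619156  95.55018134]
[276.45450387 203.14653913] [295.63603094 509.17231302]
[278.16092758 222.86417244] [309.28742063 666.91337952]
```

View pics/c7.png

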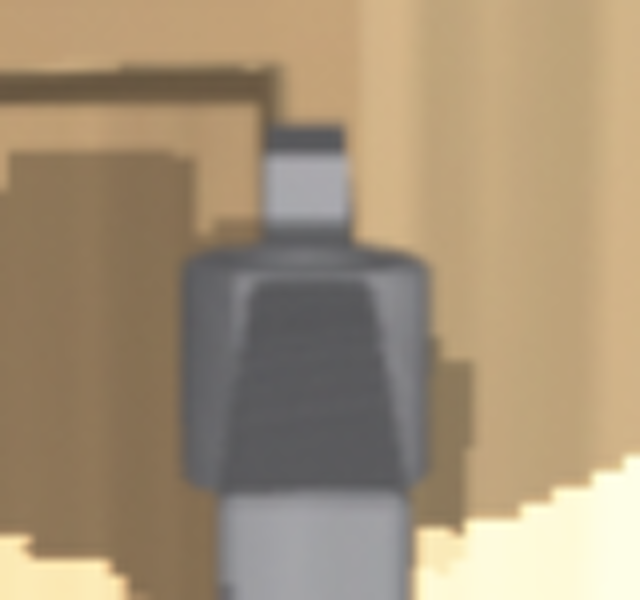

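Run:
```python
from h import *
d=np.load('pics/h.npz');P,Q=d['P'],d['Q']
f=lambda c,z: wonz(((c[0]+.5)/8-.5+240,(c[1]+.5)/8-.5+140),P,Q,z)
O=P-[0,0,.10934]
for n,c,z in [('plate end top',(316,492),O[2]+.077),('L',(219,492),O[2]+.077),('R',(413,492),O[2]+.077),('plate end bot',(311.5,283),O[2]+.017),('L',(248,283),O[2]+.017),('R',(375,283),O[2]+.017),('knk +y end top',(306,268),.091),('knk axis mid',(306,370),.08),('jambleaf end',(306,125),.06)]:
    X=f(c,z);r=Ro.from_euler('z',-.037).apply(X-O);print(n,X.round(4),'rel leaf',(r*1000).round(2))
```

```text
plate end top [ 0.6239 -0.235   0.2032] rel leaf [ 0.84 40.71 77.  ]
L [ 0.62   -0.2352  0.2032] rel leaf [-3.07 40.71 77.  ]
R [ 0.6278 -0.2349  0.2032] rel leaf [ 4.75 40.71 77.  ]
plate end bot [ 0.6237 -0.2355  0.1432] rel leaf [ 0.6  40.29 17.  ]
L [ 0.6197 -0.2356  0.1432] rel leaf [-3.39 40.29 17.  ]
R [ 0.6277 -0.2353  0.1432] rel leaf [ 4.59 40.29 17.  ]
knk +y end top [ 0.6234 -0.242   0.091 ] rel leaf [  0.08  33.79 -35.24]
knk axis mid [ 0.6238 -0.2526  0.08  ] rel leaf [ 4.000e-02  2.315e+01 -4.624e+01]
jambleaf end [ 0.623  -0.2328  0.06  ] rel leaf [-1.000e-02  4.302e+01 -6.624e+01]
```

Relative to the jamb knuckle, the held leaf reads about 0.4 mm toward +x and 0.3 mm toward -y. I'll apply that small correction and lower it while watching the force.

Run:
```python
from h import *
t=np.array([.6242,-.27555,.1893]);q=down(.037)
c=t-[.0002,-.00005,.0005]
for z in (.215,.205,.197,c[2]):
    arm.line_to([c[0],c[1],z],.05,ori=q);print(arm.read_tool_pos().round(5),arm.read_ft_force().round(2),arm.read_wrist_torque().round(3))
arm.pause(.5)
P=arm.read_tool_pos();Q=arm.read_eef_rot();print(P-t,Q,q,arm.read_ft_force().round(2),arm.read_wrist_torque().round(3),arm.read_opening(),arm.read_time());np.savez('pics/f.npz',P=P,Q=Q)
for n in ('scene','side','wrist'): cv2.imwrite(f'pics/f_{n}.png',snapshot(n))
s=cv2.imread('pics/f_scene.png');d=cv2.imread('pics/f_side.png');w=cv2.imread('pics/f_wrist.png')
cv2.imwrite('pics/c8.png',np.hstack([crop(s,150,290,260,410,3.6),crop(d,290,110,400,230,3.6)]))
cv2.imwrite('pics/c9.png',crop(w,240,140,320,215,8))
```

```text
[ 0.62394 -0.2755   0.21457] [ 0.93 -0.93 -2.95] [ 0.042 -0.017  0.091]
[ 0.62365 -0.27552  0.20439] [-0.74  0.34 -3.52] [-0.049 -0.023  0.036]
[ 0.62366 -0.27546  0.19636] [ 0.44 -1.   -2.33] [ 0.063 -0.037 -0.007]
[ 0.62366 -0.27547  0.18818] [-0.29  0.05 -2.87] [ 0.041 -0.019 -0.005]
[-1.84223667e-04  4.89891899e-05 -4.02500511e-04] [ 0.49067343  0.50912509 -0.49064537  0.50921346] [ 0.49066497  0.50916391 -0.49066497  0.50916391] [ 0.14  0.68 -3.73] [-0.033  0.045 -0.001] 0.08329372795917013 25.0333
```

View pics/c8.png

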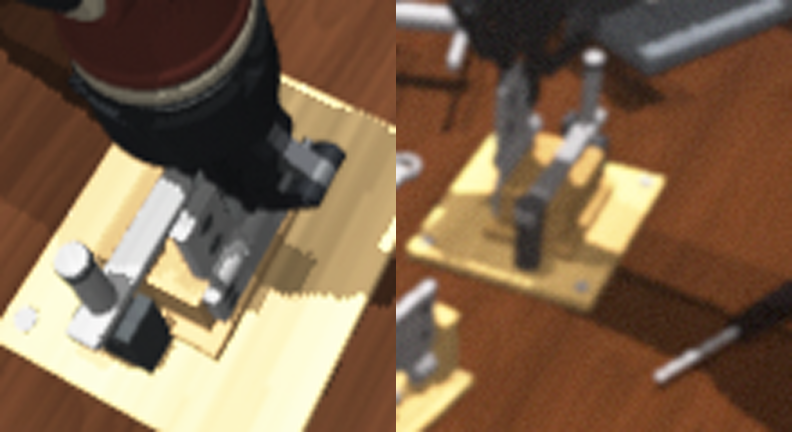

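View pics/c9.png

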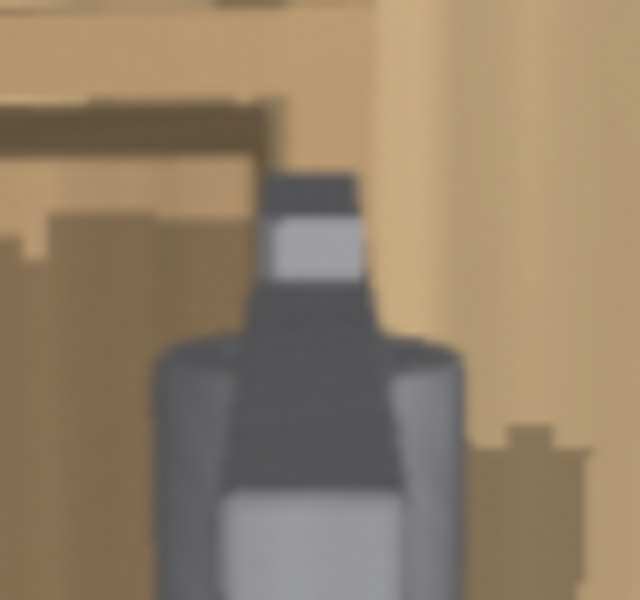

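The knuckle is in the gap. The force is unchanged, showing the leaf's weight only, so there is no contact. Now I'll measure the relative offset from this picture.

Run:
```python
from h import *
d=np.load('pics/f.npz');P,Q=d['P'],d['Q']
f=lambda c,z: wonz(((c[0]+.5)/8-.5+240,(c[1]+.5)/8-.5+140),P,Q,z)
O=P-[0,0,.10934];print(O)
for n,c,z in [('plate end top',(311.5,492),O[2]+.077),('plate end bot',(312,283),O[2]+.017),('knk +y end top',(310,340),.091),('knk L',(157,420),.08),('knk R',(463,420),.08),('knk c',(310,420),.08),('jl top',(318,215),.06)]:
    X=f(c,z);r=Ro.from_euler('z',-.037).apply(X-O);print(n,X.round(4),'rel leaf',(r*1000).round(2))
```

```text
[ 0.62401578 -0.27550101  0.0795575 ]
plate end top [ 0.6231 -0.2348  0.1566] rel leaf [ 0.63 40.72 77.  ]
plate end bot [ 0.6231 -0.2352  0.0966] rel leaf [ 0.56 40.32 17.  ]
knk +y end top [ 0.6231 -0.2398  0.091 ] rel leaf [ 0.41 35.73 11.44]
knk L [ 0.6126 -0.2477  0.08  ] rel leaf [-10.34  28.19   0.44]
knk R [ 0.6341 -0.2469  0.08  ] rel leaf [11.11 28.18  0.44]
knk c [ 0.6234 -0.2473  0.08  ] rel leaf [ 0.39 28.17  0.44]
jl top [ 0.6235 -0.2353  0.06  ] rel leaf [  0.96  40.19 -19.56]
```

Run:
```python
from h import *
d=np.load('pics/f.npz');P,Q=d['P'],d['Q']
f=lambda c,z: wonz(((c[0]+.5)/8-.5+240,(c[1]+.5)/8-.5+140),P,Q,z)
O=P-[0,0,.10934]
for r0 in (366,372,378):print(r0,Ro.from_euler('z',-.037).apply(f((310,r0),.091)-O)*1000)
w=cv2.imread('pics/f_wrist.png');cv2.imwrite('pics/c10.png',crop(w,250,170,310,200,13))
```

```text
366 [ 0.41396262 34.00677116 11.44250051]
372 [ 0.41377055 33.60732576 11.44250051]
378 [ 0.41357717 33.20754234 11.44250051]
```

View pics/c10.png

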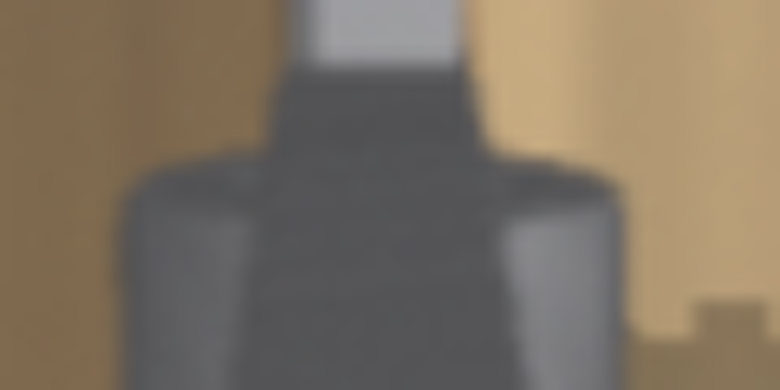

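View pics/f_scene.png

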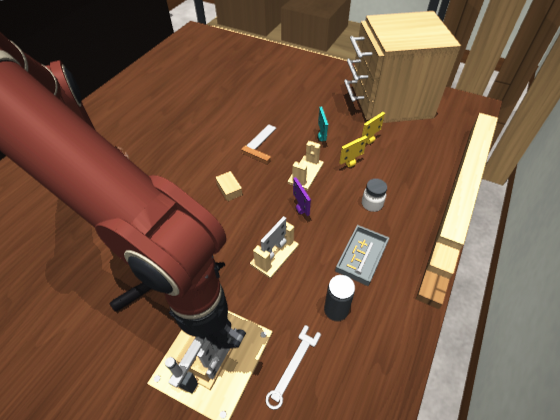

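View pics/f_side.png

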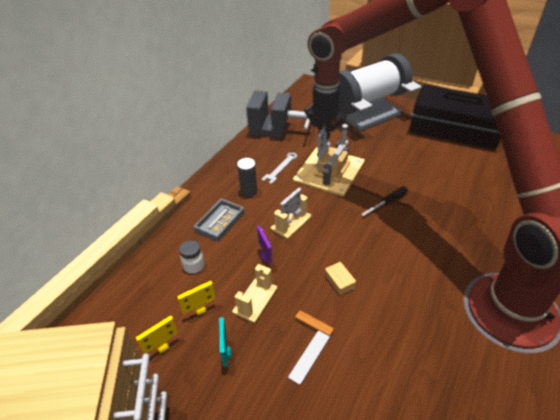

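x and y are aligned to about 0.2 mm, z is 0.4 mm low, and everything else on the bench is undisturbed. I'll trim the height, confirm it is steady and hand in.

Run:
```python
from h import *
from station import ticket
arm.line_to([.6239,-.2756,.1893],.02,ori=down(.037));arm.pause(.7)
P=arm.read_tool_pos();F=arm.read_ft_force();dq=np.abs(arm.read_dq()).max()
print(P,F.round(2),arm.read_wrist_torque().round(3),dq,arm.read_opening(),arm.read_time())
if abs(P-[.6241,-.27555,.1893]).max()<.0008 and np.linalg.norm(F[:2])<4:
    ticket.finish_job();print('done')
```

```text
[ 0.62389035 -0.27558712  0.18926177] [ 0.29 -0.66 -2.95] [ 0.021 -0.009 -0.026] 0.0014667627683334393 0.08520139425468055 26.1333
the job is handed in; nothing more can be done
done
```

I swung the keeper shut through its detent, took the one-knuckle leaf out of rack_a and lowered its knuckle into the jamb block's gap. I handed the job in at about 26 s with the leaf still held there.

**Keeper:** a camera look after I let go put it at about 0 rad (−0.005), lying against its stop.

**Leaf in the gap:** by the wrist camera, the knuckle and the jamb holes agreed to about 0.2 mm along the bench x axis. Along the hole axis they agreed to a few tenths of a mm. The height comes from the tool reading rather than the camera: it put the knuckle 0.4 mm low, so I raised it to about 80 mm.

**Held by the gripper alone:** the force was about 3 N, which is the leaf's own weight. The sideways force was under 1 N and the joints were practically still.

**Rest of the bench:** in the last pictures the other leaf, the look-alikes and the bystander objects looked where they started. I took those just before the 0.4 mm height trim and no pictures after it.

**Disagreements:** the held leaf read about 0.5 mm off the tool's centre line in the wrist camera. The jamb knuckles shared most of that shift, so I aligned leaf to knuckle directly. Locating the keeper post's top from the two fixed cameras came out about 5 mm too low, so I relied on the wrist camera instead. No check failed.

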